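# Set breakers on the rail by width

### The arm

A 6-joint arm with a two-finger parallel gripper is mounted at the origin on the work surface. World frame = base frame: x ahead of the robot, y to its left, z up, the work surface at z = 0. Lengths are in m, angles in degrees, forces in N, time in s.
With the tool pointing down it reaches from about 0.35 to 0.8 m from the base axis. Payload 7.3 kg.
Tool frame: the origin (TCP) lies midway between the tips of the shut fingers; the grasp point (between the pads) lies 19 mm behind it; z points along the fingers, y is the direction in which the jaws open and shut (so a half turn about z gives the same grasp; the last joint's range is limited). The gripper opens to 85 mm and grips with 20 to 120 N. Pads are 22 mm wide; open, the fingers measure 114 mm over their backs; the gripper's body (76 mm by 85 mm) begins 54 mm behind the grasp point. The pads swing forward as they close: fully open they stand 13 mm farther back than shut.
Start: joints at [63.312, 19.595, 87.324, -0, 73.075, -8.365], TCP at [0.165, 0.498, 0.231] pointing down, gripper open.
Joint ranges: [-145.02, 145.02], [-44.19, 115.74], [2.07, 154.8], [-57.11, 237.11], [16.16, 152.29], [-177.93, 177.93]. Speed limits (degrees/s): [147.25, 147.25, 180, 180, 180, 180].

### API

Orientations are given as a 3x3 rotation matrix whose columns are the frame's x, y, z axes.
In Python, from cell import bot, eoat, solve_ik, sensors, eyes, ticket, nets gives the robot as it stands. The module is installed in compiled form; this text tells all that it offers. Calls block until the motion is done:
- bot.move_ptp(position, orientation): joint-space move of the TCP to a pose.
- bot.move_l(position, ori=None, max_speed=0.15, f_stop=None): straight line of the TCP; ori=None keeps the orientation; max_speed is the mean speed in m/s. With f_stop (N) it stops when the force on the tool has changed by that much, and returns True; else False.
- bot.move_j(angles): joint-space move.
- eoat.gripper_open() and eoat.grab(f_grip=None): open the fingers fully, or close them until they stop; f_grip is the grip in N (None keeps the last).
- bot.hold(seconds).
- solve_ik(position, orientation): joint angles nearest the present ones, or None.
- sensors.read_state(): the state.
- eyes.capture(name): name is "scene" or "top" or "wrist"; returns a dict with "frame" (420x560x3 uint8, blue, green, red), "range_z" (420x560 float32, m along the optical axis (not along the pixel's ray), 0 where there is no reading), "K" (3x3 intrinsics, pixels), "extrinsics" (4x4, takes a point from world to camera coordinates). Camera axes: x right, y down, z forward; pixel columns grow to the right and rows downward; lengths in m; the calibration is good to about 2 mm. A picture is of the moment at which its call begins.
A pose or a line that the arm cannot do raises bot.PlanningError and nothing moves.
- ticket.sign_off(): hands the job in, once; it reports no verdict.
Trained networks look in a picture, given as the dict that the camera call returned (one of the last four; its "shot" number tells which), for a name from the list of things; names that differ only in an ending like _2 or _b are one class to them, and where a whole thing is asked for, a point or a joint stands for the part that bears it (a point fixed in the world has none). Each returns a list of dicts, best first, with "confidence" (0 to 1); they miss things now and then, are a little off and sometimes report something else, mostly with a low value. They report only what shows in the picture. A call takes as long as a camera call. They do not tell look-alikes from the thing itself.
- nets.find_in(picture, name): "extent" ([left, top, right, bottom] in pixels, round what is visible of it).
The state is a dict: "time": time; "qpos": joint angles; "dq": joint speeds; "effort": joint torques, N m; "tcp_pos": TCP position; "tcp_rot": TCP orientation; "wrist_force": force on the tool from outside, world axes, zero at the start; "ft_torque": the same for the moment, N m; "finger_gap": finger opening in m.
Only numpy, scipy, OpenCV 4.12 (cv2) and the standard library are available. Lean on these libraries where they do the work, as an engineer would, in place of code of your own. Each camera call takes 0.05 s, during which the arm holds its last target. There are 200 camera calls.

### The job

Put the four loose circuit-breaker modules on the rail, one centred on each black mark, in order of width: the narrowest at the mark next to the supply terminal (the block with three brass screws), the widest at the far end. Each must sit square across the rail, upright and fully down with its channel over the rail; do not tip any module over.

Things in the scene. Friction and masses are not known exactly. Their poses are not given: they have to be found in the camera images.
- breaker_18_mid (a point): Centre of a loose white breaker module 18 mm wide (y), 88 long (x), 62 high, plus 1 black toggle 6 mm high on top; starts upright on the bench. Above 45 mm only a nose 45 mm long. Point is 31 mm above its underside. Channel below, 52 mm wide in x, 6 deep, runs along y, to hook over the rail: seated, the point is 25 mm above the rail's top. Ends alike. About 0.12 kg.
- breaker_27_mid (a point): Centre of a loose white breaker module 27 mm wide (y), 88 long (x), 62 high, plus 1 black toggle 6 mm high on top between two grey dots; starts upright on the bench. Above 45 mm only a nose 45 mm long. Point is 31 mm above its underside. Channel below, 52 mm wide in x, 6 deep, runs along y, to hook over the rail: seated, the point is 25 mm above the rail's top. Ends alike. About 0.17 kg.
- breaker_36_mid (a point): Centre of a loose white breaker module 36 mm wide (y), 88 long (x), 62 high, plus 2 black toggles 6 mm high on top; starts upright on the bench. Above 45 mm only a nose 45 mm long. Point is 31 mm above its underside. Channel below, 52 mm wide in x, 6 deep, runs along y, to hook over the rail: seated, the point is 25 mm above the rail's top. Ends alike. About 0.24 kg.
- breaker_54_mid (a point): Centre of a loose white breaker module 54 mm wide (y), 88 long (x), 62 high, plus 3 black toggles 6 mm high on top; starts upright on the bench. Above 45 mm only a nose 45 mm long. Point is 31 mm above its underside. Channel below, 52 mm wide in x, 6 deep, runs along y, to hook over the rail: seated, the point is 25 mm above the rail's top. Ends alike. About 0.36 kg.
- mark_a: A place mark: thin black line across the rail and a 23 mm black bar past each side of it. Origin on the rail's centre line, on its top face, 10.5 mm above the bench; y along the rail, x across. Marks lie 84 to 116 mm apart, a, b, c, d towards +y. Fixed steel rail 35 mm wide, 500 long, 7.5 high, on a fixed plate 150 x 530 x 3 mm flat on the bench.
- mark_b: A place mark: thin black line across the rail and a 23 mm black bar past each side of it. Origin on the rail's centre line, on its top face, 10.5 mm above the bench; y along the rail, x across. Marks lie 84 to 116 mm apart, a, b, c, d towards +y. Fixed steel rail 35 mm wide, 500 long, 7.5 high, on a fixed plate 150 x 530 x 3 mm flat on the bench.
- mark_c: A place mark: thin black line across the rail and a 23 mm black bar past each side of it. Origin on the rail's centre line, on its top face, 10.5 mm above the bench; y along the rail, x across. Marks lie 84 to 116 mm apart, a, b, c, d towards +y. Fixed steel rail 35 mm wide, 500 long, 7.5 high, on a fixed plate 150 x 530 x 3 mm flat on the bench.
- mark_d: A place mark: thin black line across the rail and a 23 mm black bar past each side of it. Origin on the rail's centre line, on its top face, 10.5 mm above the bench; y along the rail, x across. Marks lie 84 to 116 mm apart, a, b, c, d towards +y. Fixed steel rail 35 mm wide, 500 long, 7.5 high, on a fixed plate 150 x 530 x 3 mm flat on the bench.
- supply: The supply terminal: fixed grey block with three brass screws on top, at either end of the rail; 75 mm across the rail (x), 26 along it (y), 36 high above the rail's top. Origin at the centre of its underside, on the rail's top. The other end has only a thin grey end clamp, 9 mm wide, 22 high. Both are 77 to 93 mm, centre to centre, from the nearest mark.
Mind the look-alikes: they are no part of the job. Leave any brown or red look-alike of the part that bears breaker_27_mid alone. What is shaped like the part that bears breaker_18_mid but red is not meant.

How it is judged (in metres and radians):
At the end, for the whole second after the job is handed in: Widths rise from the supply terminal (18, 27, 36, 54 mm), one module per mark: centre within 14 mm of it horizontally and at most 28 mm above the rail's top (25 when seated), within 12 degrees of square (either end first), upright within 4.5 degrees, released and at rest (((y of supply in the frame of mark_b below 0 m and horizontal distance between breaker_18_mid and mark_a below 0.014 m and z of breaker_18_mid in the frame of mark_a below 0.028 m and angle between the x axis of breaker_18_mid and the x axis of mark_a, either way round below 0.21 rad and horizontal distance between breaker_27_mid and mark_b below 0.014 m and z of breaker_27_mid in the frame of mark_b below 0.028 m and angle between the x axis of breaker_27_mid and the x axis of mark_b, either way round below 0.21 rad and horizontal distance between breaker_36_mid and mark_c below 0.014 m and z of breaker_36_mid in the frame of mark_c below 0.028 m and angle between the x axis of breaker_36_mid and the x axis of mark_c, either way round below 0.21 rad and horizontal distance between breaker_54_mid and mark_d below 0.014 m and z of breaker_54_mid in the frame of mark_d below 0.028 m and angle between the x axis of breaker_54_mid and the x axis of mark_d, either way round below 0.21 rad) or (y of supply in the frame of mark_b above 0 m and horizontal distance between breaker_18_mid and mark_d below 0.014 m and z of breaker_18_mid in the frame of mark_d below 0.028 m and angle between the x axis of breaker_18_mid and the x axis of mark_d, either way round below 0.21 rad and horizontal distance between breaker_27_mid and mark_c below 0.014 m and z of breaker_27_mid in the frame of mark_c below 0.028 m and angle between the x axis of breaker_27_mid and the x axis of mark_c, either way round below 0.21 rad and horizontal distance between breaker_36_mid and mark_b below 0.014 m and z of breaker_36_mid in the frame of mark_b below 0.028 m and angle between the x axis of breaker_36_mid and the x axis of mark_b, either way round below 0.21 rad and horizontal distance between breaker_54_mid and mark_a below 0.014 m and z of breaker_54_mid in the frame of mark_a below 0.028 m and angle between the x axis of breaker_54_mid and the x axis of mark_a, either way round below 0.21 rad)) and angle between each of breaker_18_mid, breaker_27_mid, breaker_36_mid, breaker_54_mid's own z axis and vertical below 0.08 rad and linear speed of each of breaker_18, breaker_27, breaker_36, breaker_54 below 0.02 m/s and contact force between each of breaker_18, breaker_27, breaker_36, breaker_54 and the fingers below 0.1 N); the robot touches nothing.
It fails at once if a module tips over (leans more than 40 degrees) (angle between any of breaker_18_mid, breaker_27_mid, breaker_36_mid, breaker_54_mid's own z axis and vertical above 0.7 rad).
It also fails if it takes over 118 s, if anything falls off the work surface, if the arm or the gripper's body presses on something with over 40 N, if the wrist force passes 120 N, or if a joint passes its speed limit or range.

## Working session

There is one attempt and no reset: what is moved stays moved. The work goes in short steps, each a Python script; the robot and the scene stay as the last script left them, time stands still between calls to the robot, and variables do not carry over. Pictures are saved under pics/ and viewed, about 12 in all and at most 16, crops included, and the job is handed in when it is done.

```bash
mkdir -p pics; python3 - <<'E'
from cell import *
import cv2,numpy as np
for n in("top","scene"):
    p=eyes.capture(n);cv2.imwrite(f"pics/{n}0.png",p["frame"]);np.savez(f"{n}0.npz",**{k:p[k] for k in("frame","range_z","K","extrinsics")})
    print(n,np.round(p["K"],1).tolist(),np.round(p["extrinsics"],3).tolist())
    for k in("breaker_18_mid","breaker_27_mid","breaker_36_mid","breaker_54_mid","supply","mark_a"):
        print(k,[(np.round(d["extent"]).tolist(),round(d["confidence"],2)) for d in nets.find_in(p,k)])
print(sensors.read_state()["time"])
E
```

```text
top [[429.7, 0.0, 287.1], [0.0, 429.7, 205.5], [0.0, 0.0, 1.0]] [[-0.006, -1.0, -0.011, 0.004], [-0.984, 0.007, -0.179, 0.522], [0.179, 0.009, -0.984, 0.91], [0.0, 0.0, 0.0, 1.0]]
breaker_18_mid [([248.0, 213.0, 269.0, 251.0], 0.84), ([232.0, 282.0, 276.0, 295.0], 0.59)]
breaker_27_mid [([368.0, 273.0, 407.0, 310.0], 0.88), ([366.0, 214.0, 395.0, 258.0], 0.84), ([310.0, 278.0, 355.0, 304.0], 0.71)]
breaker_36_mid [([309.0, 213.0, 330.0, 256.0], 0.65)]
breaker_54_mid [([172.0, 216.0, 207.0, 262.0], 0.9)]
supply [([205.0, 144.0, 218.0, 181.0], 0.91)]
mark_a [([328.0, 134.0, 338.0, 186.0], 0.6), ([290.0, 134.0, 297.0, 187.0], 0.59)]
scene [[402.6, 0.0, 282.8], [0.0, 402.6, 202.1], [0.0, 0.0, 1.0]] [[0.876, 0.482, -0.008, -0.476], [0.401, -0.738, -0.542, -0.165], [-0.267, 0.472, -0.84, 0.893], [0.0, 0.0, 0.0, 1.0]]
breaker_18_mid [([194.0, 129.0, 231.0, 178.0], 0.92), ([243.0, 160.0, 277.0, 207.0], 0.78), ([344.0, 159.0, 385.0, 190.0], 0.48)]
breaker_27_mid [([93.0, 242.0, 128.0, 301.0], 0.83), ([146.0, 283.0, 204.0, 313.0], 0.62), ([132.0, 195.0, 182.0, 243.0], 0.56)]
breaker_36_mid [([198.0, 213.0, 252.0, 258.0], 0.87)]
breaker_54_mid [([272.0, 101.0, 320.0, 152.0], 0.79)]
supply [([344.0, 160.0, 386.0, 190.0], 0.8)]
mark_a [([239.0, 345.0, 324.0, 390.0], 0.49), ([266.0, 287.0, 345.0, 330.0], 0.49), ([246.0, 160.0, 278.0, 203.0], 0.47)]
0.7
```

View pics/top0.png

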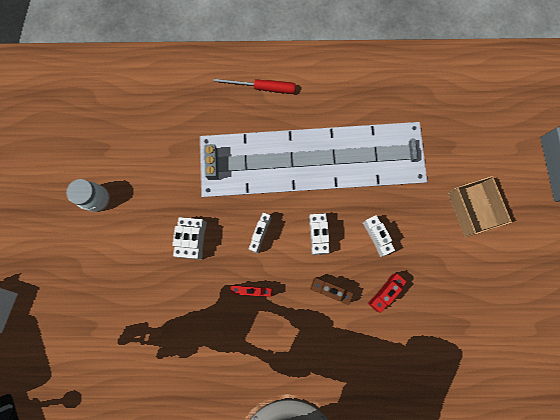

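View pics/scene0.png

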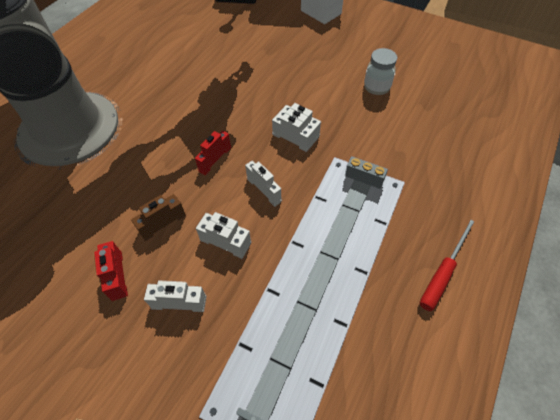

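Scene: the supply is at the left of the top image (205–218, 144–181), i.e. the +y end. So 18→d, 27→c, 36→b and 54→a. The loose white modules in the top image are 54 (189,238), 18 (260,232), 36 (319,234) and 27 (380,235). The brown and red look-alikes are in the row below and I'll leave them alone.

```bash
cat > geo.py <<'E'
import cv2,numpy as np
def cloud(p):
    K,E=p["K"],p["extrinsics"];Z=p["range_z"].astype(float)
    v,u=np.mgrid[:Z.shape[0],:Z.shape[1]]
    c=np.stack([(u-K[0,2])/K[0,0]*Z,(v-K[1,2])/K[1,1]*Z,Z],-1)
    w=(c-E[:3,3])@E[:3,:3]; w[Z==0]=np.nan; return w
def on_plane(p,uv,z):
    K,E=p["K"],p["extrinsics"];R=E[:3,:3];C=-R.T@E[:3,3]
    d=np.c_[(np.array(uv)-K[:2,2])/[K[0,0],K[1,1]],np.ones(len(uv))]@R
    return C+d*((z-C[2])/d[:,2])[:,None]
def modules(p,lo=.035,hi=.075,minpx=100):
    w=cloud(p);hsv=cv2.cvtColor(p["frame"],cv2.COLOR_BGR2HSV)
    m=((w[...,2]>lo)&(w[...,2]<hi)).astype(np.uint8)
    n,l,s,_=cv2.connectedComponentsWithStats(m)
    out=[]
    for i in range(1,n):
        if s[i,4]<minpx: continue
        q=w[l==i];r=cv2.minAreaRect((q[:,:2]*1000).astype(np.float32))
        b=cv2.boxPoints(r);e=[b[1]-b[0],b[2]-b[1]];e=max(e,key=np.linalg.norm)
        yaw=np.degrees(np.arctan2(e[1],e[0]));yaw=(yaw+90)%180-90
        px=hsv[l==i];out.append((s[i,:5].tolist(),np.round(r[0],1),np.round(sorted(r[1]),1),round(float(yaw),1),"med z",round(float(np.median(q[:,2])),3),"S",int(np.median(px[:,1])),"V",int(np.median(px[:,2]))))
    return out
def marks(p,roi):
    g=cv2.cvtColor(p["frame"],cv2.COLOR_BGR2GRAY);w=cloud(p)
    x0,y0,x1,y1=roi;m=np.zeros(g.shape,np.uint8);m[y0:y1,x0:x1]=(g[y0:y1,x0:x1]<60)
    n,l,s,c=cv2.connectedComponentsWithStats(m)
    return [(s[i].tolist(),np.round(on_plane(p,[c[i]],.003)[0,:2]*1000,1)) for i in range(1,n) if s[i,4]>6]
E
python3 - <<'E'
import numpy as np
from geo import *
p=dict(np.load("top0.npz"))
for m in modules(p):print(*m)
for m in marks(p,(205,125,425,195)):print(*m)
w=cloud(p); print("bench",w[320,500],"plate",w[150,270],w[180,270])
E
```

```text
[548, 127, 12, 54, 340] [ 635.6 -608.5] [  8.2 115.5] 3.9 med z 0.048 S 30 V 94
[204, 144, 14, 34, 390] [629.6 175.5] [26.1 75.8] 3.6 med z 0.048 S 45 V 135
[453, 176, 59, 59, 771] [ 519.6 -430.3] [ 88.  109.9] 17.1 med z 0.053 S 115 V 134
[76, 181, 29, 29, 314] [544.2 437.2] [39.7 63.6] -25.9 med z 0.056 S 26 V 92
[249, 213, 22, 39, 357] [464.6  61.8] [18.4 88.1] -21.2 med z 0.052 S 4 V 215
[310, 213, 20, 41, 670] [460.6 -70.1] [36.2 88.3] 4.0 med z 0.059 S 2 V 226
[366, 215, 30, 41, 564] [ 455.3 -203.9] [27.9 86.7] 25.9 med z 0.05 S 3 V 221
[173, 217, 31, 42, 1050] [452.9 220. ] [55.  87.8] -6.0 med z 0.056 S 3 V 222
[371, 274, 36, 39, 590] [ 330.7 -216.6] [27.5 87.7] -41.9 med z 0.054 S 206 V 178
[311, 278, 43, 27, 531] [335.4 -95.2] [27.1 88. ] 67.6 med z 0.06 S 158 V 102
[231, 285, 41, 12, 352] [336.6  79.9] [18.  87.9] 85.6 med z 0.06 S 204 V 178
[0, 291, 9, 23, 105] [316.  618.4] [17.4 47. ] 5.2 med z 0.044 S 9 V 82
[371, 126, 3, 9, 16] [ 712.4 -204.6]
[413, 126, 3, 4, 8] [ 718.2 -304.3]
[331, 129, 2, 9, 14] [ 704.8 -106.1]
[289, 132, 2, 8, 12] [702.9  -5.9]
[244, 134, 2, 9, 17] [695.3 102.8]
[205, 139, 3, 4, 8] [689.6 195.8]
[416, 144, 2, 13, 13] [ 662.2 -307.7]
[206, 147, 23, 33, 231] [628.1 163.1]
[371, 147, 7, 15, 22] [ 648.5 -208.4]
[333, 150, 2, 14, 14] [ 647.9 -109.8]
[291, 152, 12, 15, 25] [635.7 -15.2]
[245, 155, 11, 15, 24] [629.7  95.1]
[412, 159, 6, 3, 11] [ 636.9 -301.2]
[386, 160, 9, 1, 9] [ 638.1 -243.5]
[340, 163, 9, 1, 9] [ 631.7 -134.3]
[325, 164, 7, 1, 7] [629.6 -96.3]
[278, 167, 8, 1, 8] [623.1  14. ]
[232, 170, 7, 1, 7] [616.7 124.3]
[376, 175, 3, 9, 16] [ 593.1 -211.8]
[419, 174, 3, 4, 8] [ 600.  -311.2]
[335, 178, 2, 9, 17] [ 585.  -112.9]
[293, 180, 2, 10, 13] [579.  -13.5]
[246, 183, 2, 10, 11] [574.8  95.5]
[206, 188, 4, 4, 10] [569.2 187.6]
bench [ 2.68905418e-01 -4.69830149e-01  1.72942574e-04] plate [0.66472245 0.04123314 0.00496252] [0.5913027  0.04114091 0.00458115]
```

```bash
cat > job.py <<'E'
from cell import *
import numpy as np
M=np.array([[.6527,-.2082],[.6449,-.1095],[.641,-.0097],[.635,.0991]])
k=np.polyfit(M[:,1],M[:,0],1); M[:,0]=np.polyval(k,M[:,1]); RY=np.degrees(np.arctan(-k[0]))
MARK=dict(zip("abcd",M))
def rot(yaw):
    c,s=np.cos(np.radians(yaw)),np.sin(np.radians(yaw));return np.array([[c,s,0],[s,-c,0],[0,0,-1.]])
def pick_place(src,yaw,mark,h=.018,up=.15):
    t=MARK[mark]
    best=None
    for f in(0,180):
        q=solve_ik([*src,up],rot(yaw+f));q2=solve_ik([*t,up],rot(RY+f))
        if q is None or q2 is None: continue
        s=max(abs(q[5]),abs(q2[5]))
        if best is None or s<best[0]:best=(s,f)
    f=best[1];print("f",best,"RY",RY,t)
    bot.move_ptp([*src,up],rot(yaw+f))
    print("touch down?",bot.move_l([*src,h],max_speed=.12,f_stop=10))
    h=sensors.read_state()["tcp_pos"][2]
    eoat.grab(f_grip=50);print("gap",sensors.read_state()["finger_gap"])
    bot.move_l([*src,up],max_speed=.12)
    bot.move_l([*t,up],ori=rot(RY+f),max_speed=.2)
    print("gap",sensors.read_state()["finger_gap"])
    bot.move_l([*t,h+.015],max_speed=.12)
    print("contact",bot.move_l([*t,h+.002],max_speed=.03,f_stop=12),"dz",sensors.read_state()["tcp_pos"][2]-h)
    eoat.gripper_open();bot.hold(.2)
    bot.move_l([*t,up],max_speed=.15)
    print("time",sensors.read_state()["time"])
E
python3 - <<'E'
from job import *
pick_place([.4606,-.0701],4.0,"b")
import cv2
p=eyes.capture("wrist");cv2.imwrite("pics/w1.png",p["frame"])
E
```

```text
f (np.float64(70.50232473208087), 0) RY 3.1890598567973 [ 0.64632097 -0.1095    ]
touch down? False
gap 0.03540177128824885
gap 0.03556679928573475
contact True dz 0.004335627512686586
time 10.3917
```

View pics/w1.png

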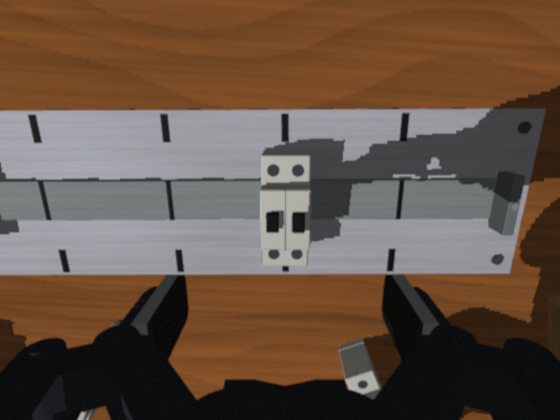

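The 36 module is seated at dz 4.3 mm (4.5 mm is full depth). In the wrist view it sits square at (285,210) and centred on mark b. Next are the other three.

```bash
python3 - <<'E'
from job import *
pick_place([.4529,.220],-6.0,"a")
pick_place([.4553,-.2039],25.9,"c")
pick_place([.4646,.0618],-21.2,"d")
bot.move_ptp([.40,.25,.25],rot(0))
import cv2
from geo import modules
for n in("top","scene"):
    p=eyes.capture(n);cv2.imwrite(f"pics/{n}1.png",p["frame"])
    if n=="top":
        for m in modules(p): print(*m)
print(MARK)
E
```

```text
f (np.float64(113.18101192966559), 0) RY 3.1890598567973 [ 0.65182025 -0.2082    ]
touch down? False
gap 0.05379265716064924
gap 0.05343292270993987
contact True dz 0.004629493749301765
time 20.425
f (np.float64(79.09657774679357), 0) RY 3.1890598567973 [ 0.6407604 -0.0097   ]
touch down? False
gap 0.0264545462795614
gap 0.026855605361343043
contact True dz 0.004225821297651186
time 29.1333
f (np.float64(91.14513333063393), 180) RY 3.1890598567973 [0.63469838 0.0991    ]
touch down? False
gap 0.017306018088982914
gap 0.01758164673870509
contact True dz 0.004201498869577696
time 38.8917
[548, 127, 12, 53, 347] [ 636.7 -608.1] [  9. 114.] 3.8 med z 0.047 S 30 V 104
[365, 130, 29, 40, 987] [ 650.9 -208.9] [54.9 88.9] 3.7 med z 0.057 S 2 V 231
[326, 133, 20, 39, 652] [ 646.1 -110.1] [36.4 88.3] 3.2 med z 0.061 S 2 V 233
[285, 136, 14, 39, 460] [640.9 -10.2] [26.9 87.9] 3.4 med z 0.064 S 2 V 234
[239, 139, 11, 39, 342] [634.   98.2] [18.3 88.6] 3.4 med z 0.054 S 2 V 220
[204, 144, 14, 34, 392] [629.6 175.8] [26.9 76.4] 3.6 med z 0.048 S 45 V 149
[453, 176, 59, 60, 770] [ 519.5 -429.9] [ 88.3 110.1] 17.0 med z 0.053 S 113 V 147
[89, 181, 16, 19, 115] [563.1 425.6] [11.5 45.6] 31.4 med z 0.054 S 24 V 100
[371, 274, 36, 39, 587] [ 330.7 -216.9] [28.2 87.9] -42.6 med z 0.053 S 199 V 83
[311, 278, 43, 27, 532] [335.4 -95. ] [27.  87.8] 67.6 med z 0.06 S 155 V 108
[231, 285, 41, 12, 354] [336.6  79.9] [18.  87.9] 85.7 med z 0.06 S 202 V 207
{'a': array([ 0.65182025, -0.2082    ]), 'b': array([ 0.64632097, -0.1095    ]), 'c': array([ 0.6407604, -0.0097   ]), 'd': array([0.63469838, 0.0991    ])}
```

View pics/top1.png

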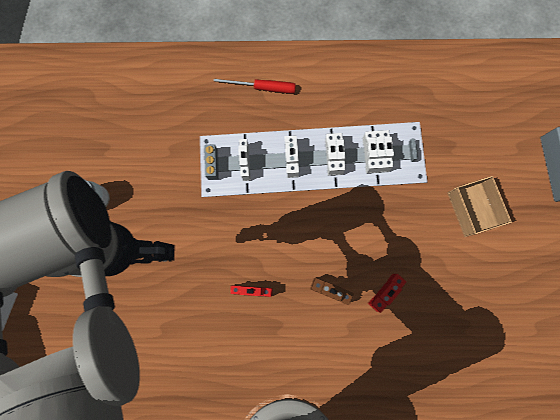

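View pics/scene1.png

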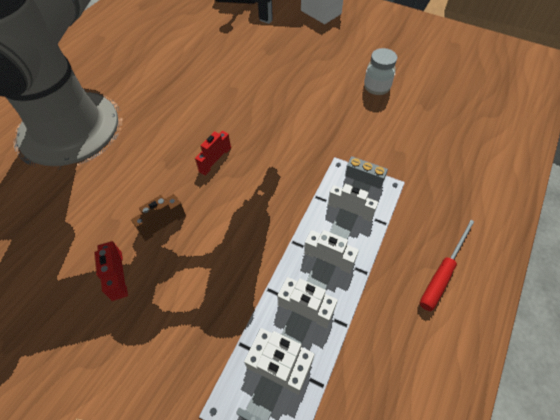

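Both views show all four modules square on their marks, within about 1 mm, and the arm is clear of everything.

```bash
python3 -c "
from cell import *
bot.hold(.5);print(sensors.read_state()['time']);ticket.sign_off()"
```

```text
42.475
the job is handed in; nothing more can be done
```

All four breaker modules are on the rail, one per mark, and the job was handed in at about 42 s of the 118 s allowed. The supply terminal is at the +y end, so from it the order is 18 mm at mark d, 27 at c, 36 at b and 54 at a.

- **Position:** the final top-camera measurement put every module centre within about 1.2 mm of its mark, measured against my own estimate of the marks. The limit is 14 mm.
- **Angle:** all four measured within about 0.5° of square to the rail.
- **Seating:** each module met the rail 4.2 to 4.6 mm above its bench height, where 4.5 mm is fully down. This is the arm's height when it stopped on contact; I did not measure seated height separately.
- **Upright and clear:** in the last pictures all four stand upright, the arm is clear of everything, and the red and brown look-alikes are untouched.

No check failed. The networks gave only weak or partial detections of the marks, and also picked out look-alikes. I therefore took the marks from the black bars in the image, and the modules from depth, size and colour.

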